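# Tag a bottle in the cellar rack

### The arm

A 7-joint arm with a two-finger parallel gripper is mounted at the origin on the work surface. World frame = base frame: x ahead of the robot, y to its left, z up, the work surface at z = 0. Lengths are in m, angles in degrees, forces in N, time in s.
With the tool pointing down it reaches from about 0.425 to 0.875 m from the base axis. Payload 4.7 kg.
Tool frame: the origin (TCP) lies between the finger pads; the fingertips stand 8 mm ahead of it and the grasp point (between the pads) lies 11 mm behind it (env.tip_extent is the distance from the TCP to the fingertips, in m); z points along the fingers, y is the line along which they close (so a half turn about z gives the same grasp; the last joint's range is limited). The gripper opens to 87 mm and grips with 3 to 60 N. Pads are 19 mm wide; open, the fingers measure 117 mm over their backs; the gripper's body (75 mm by 190 mm) begins 51 mm behind the grasp point.
Start: joints at [-62.619, 18.392, -4.016, 83.108, 1.295, 78.541, -3.26], TCP at [0.291, 0.581, 0.231] pointing down, gripper open.
Joint ranges: [-163.93, 163.93], [-17.29, 119.83], [-79.2, 71.16], [3.27, 140.29], [-89.18, 269.18], [5.43, 117.66], [-154.24, 154.24]. Speed limits (degrees/s): [147.25, 147.25, 180, 180, 180, 180, 180].

### API

Orientations are given as [roll, pitch, yaw] about the fixed x, y, z axes, in that order (R = Rz(yaw) Ry(pitch) Rx(roll)).
In Python, from cell import sensors, vision, workorder, env gives the robot as it stands.
- The arm moves only by the tool drive_tool, never from a script. Its argument "moves" is a list of rows, each an object of numbers: "x", "y", "z": the shift along the tool's x, y, z in mm; "rx", "ry", "rz": the turn, a rotation vector about the tool's x, y, z in rad; "fingers": the closure, from -1 (fully open) to 1 (shut). In form: [{"x": .., "y": .., "z": .., "rx": .., "ry": .., "rz": .., "fingers": ..}, ...]. A call has 1 to 20 rows; each row is the pose to reach, as a shift and turn from the pose commanded when the call began, along the tool's axes at that moment; what a row does not reach only later rows make up. A row lasts 1/8 s, in which the tool goes at most 62.5 mm and 10.7 degrees, less where a joint would pass 70% of its speed; a pose out of reach is approached as far as the arm can. A call with a gripper value outside its range is refused whole. The fingers move at their own pace and stop on an object; "force" is the grip in N (left out, the last holds). Time passes only in rows, so rows that repeat a pose let the fingers close. It gives the time, the measured TCP pose, the force, the opening and the grip force at its end, in the units of the state.
- sensors.get_obs(): the state, without advancing time (a new reading comes with each control period).
- vision.read_camera(name): name is "scene" or "top"; returns a dict with "image" (384x512x3 uint8, red, green, blue), "fx", "fy", "cx", "cy" (pixels), "R" (3x3) and "t" (3): a world point X has camera coordinates R X + t. Camera axes: x right, y down, z forward; pixel columns grow to the right and rows downward; lengths in m; the calibration is good to about 2 mm. A picture is of the moment at which its call begins. There is no depth.
- workorder.sign_off(): hands the job in; it is judged then, once.
The state is a dict: "time_s": time; "qpos": joint angles; "joint_velocities": joint speeds; "effort": joint torques, N m; "tool_pos": TCP position; "tool_rot": TCP orientation; "force": force on the tool from outside, world axes, zero at the start; "wrist_torque": the same for the moment, N m; "grip_width": finger opening in m; "grasp_force": force on a finger pad.
Only numpy, scipy, OpenCV 4.12 (cv2) and the standard library are available. Lean on these libraries where they do the work, as an engineer would, in place of code of your own. Each camera call takes 0.05 s, during which the arm holds its last target. There are 200 camera calls.

### The job

Pull the red tag out of its slotted block and hang it on the neck of the lower bottle in the rack: bring it up in front of the neck, slip it on sideways through the open side of its C (not over the bottle's mouth), then let it down and let go, so that it hangs freely and straight by its C between the bottle's shoulder and its lip. Leave both bottles, the cream tag, the wine glass and the candlestick as they stand.

Things in the scene. Friction and masses are not known exactly. Their poses are not given: they have to be found in the camera images.
- red_tag: red rigid tag, 50 to 95 g: plate 64 mm wide (x), 86 tall (z), 8 thick (y), an open C ring on top, 155 mm tall in all. Origin: middle of the plate's lower edge; z up the tag; the C's open mouth faces +x. Stands upright in one of the block's slots, 26 mm deep, mouth to the block's +x, away from the robot
- red_eye (a point): centre of the red tag's C, 118 mm above the tag's origin, mid thickness; axes as the tag's. C: inner radius 25, outer 37, 8 mm thick; mouth 38 mm high between rounded tips (from 20 mm below to 18 mm above this point), so the neck passes in level and, once the tag is let down, sits up in the crown with this point 11 mm below the neck's axis
- cream_tag: the same tag in cream, in the other slot of the block (which is which varies); leave it
- tag_block: dark wooden block, fixed, 94 (x) x 150 (y) x 36 mm high, origin in the middle of its underside. Two slots, 40 mm to either side of the middle in y, each 68 mm long in x, 11.5 mm wide in y, 26 mm deep (floor 10 mm above the table); a tag pulls straight up
- rack: black steel rack, fixed; two bottles lie along its y, necks to +y. Origin on the table under the bottles' axes, -x towards the robot. Axes 170 and 285 mm up, at x = 0. Base plate x -65 to 105, y -100 to 100, 8 mm thick; two uprights at x 66, y -60 and 60, 353 mm high, each with wire cradles that reach 55 mm in front of the axes
- lower_bottle: dark green wine bottle, red neck capsule, 300 mm long, 75 across, 1.25 kg, loose in the lower cradles (can roll). Origin on its axis at the base end, y along the axis to the mouth. Body to 190 mm, shoulder to 226, neck 28.6 mm across from 226 to 286, lip 30.6 across to 300
- lower_neck (a point): point on the lower bottle's axis in the middle of its neck, 256 mm from the base end; its y runs along the neck to the mouth
- upper_bottle: the same bottle with a gold capsule, in the upper cradles, 115 mm straight above the lower one: no room for an upright gripper over the lower neck, so the tool must lean back towards the robot; leave it
- wine_glass: stemmed wine glass, 205 mm tall, 86 mm across, origin at the middle of its foot; leave it
- candlestick: brass candlestick with a candle, 210 mm tall, foot 80 mm across, origin at the middle of its foot; leave it
Mind the look-alikes: they are no part of the job. What is meant by the red_tag is not blue, and is the larger of those in its own colour.

How it is judged:
By the outcome, as a careful person would: the job done as asked, in the order asked, and still so for the second after the job is handed in, with the robot touching nothing.
It also fails if it takes over 50 s, if anything falls off the work surface, if the arm or the gripper's body presses on something with over 40 N, if the wrist force passes 120 N, or if a joint passes its speed limit or range.

## Working session

There is one attempt and no reset: what is moved stays moved. The work goes in short steps, Python scripts to look and compute and a tool call to move; the robot and the scene stay as the last step left them, time stands still between calls to the robot, and variables do not carry over. Pictures are saved under pics/ and viewed, at most 10 in all, crops included, and the job is handed in when it is done.

Besides the shell and the picture viewer there is one more tool, called after "Call:" in YAML: its name, and indented under it one key for each argument. drive_tool: Moves the arm, as the interface text tells. Its arguments: {"type":"object","properties":{"moves":{"type":"array"},"force":{"type":"number"}},"required":["moves"]}

```bash
mkdir -p pics; ls
python3 - <<'E'
from cell import sensors, vision, env
import cv2,numpy as np
o=sensors.get_obs(); print({k:np.round(v,3).tolist() for k,v in o.items()}, env.tip_extent)
for n in("scene","top"):
    c=vision.read_camera(n); cv2.imwrite(f"pics/{n}0.png",c["image"][:,:,::-1]); print(n,c["fx"],c["cx"],c["cy"],np.round(c["R"],4).tolist(),c["t"])
E
```

```text
pics
{'time_s': 0.0, 'qpos': [-62.619, 18.44, -4.017, 83.175, 1.296, 78.539, -3.259], 'joint_velocities': [-0.124, -0.037, -0.005, -0.026, -0.013, 0.039, -0.038], 'effort': [0.0, -49.129, -0.404, -31.253, -0.064, 0.044, 0.0], 'tool_pos': [0.291, 0.581, 0.229], 'tool_rot': [-179.891, 0.006, 153.431], 'force': [-0.159, -0.211, -0.247], 'wrist_torque': [-0.008, -0.03, 0.019], 'grasp_force': 0.0, 'grip_width': 0.087} 0.008
scene 389.99267130221796 259.0864930079351 190.23627762833942 [[-0.5711, 0.8209, -0.0001], [0.701, 0.4876, -0.5204], [-0.4272, -0.2972, -0.8539]] [ 0.34082761 -0.33049008  1.59941855]
top 402.86489489328585 248.2314638107656 193.42801157021867 [[0.0154, -0.9999, -0.0031], [-0.9968, -0.0151, -0.078], [0.0779, 0.0043, -0.997]] [-0.00397705  0.61854881  1.41942734]
```

View pics/scene0.png

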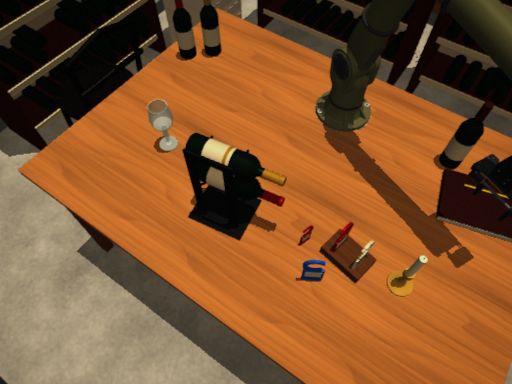

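View pics/top0.png

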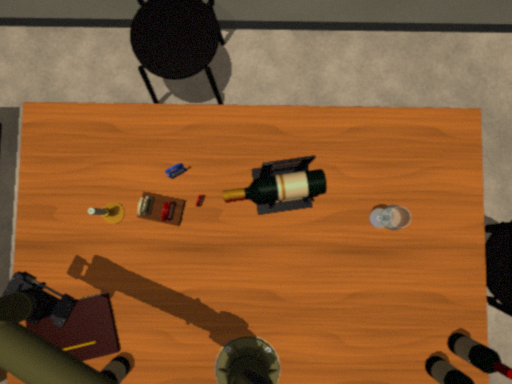

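The scene view shows three candidates:
- A red tag in the block, scene (343,235) / top (167,210).
- A small red tag loose on the table, scene (306,235) / top (200,200).
- A blue tag, scene (314,270) / top (177,171).

The one in the block fits the description: it is red, the larger of the two reds, and sits in a slot. I'll confirm that in an enlarged crop. The bottles are at scene (235,170), with the lower red neck at (270,198). The glass is at (163,125) and the candlestick at (405,280).

Run:
```python
import cv2,numpy as np
a=cv2.imread("pics/scene0.png"); b=cv2.imread("pics/top0.png")
A=cv2.resize(a[205:295,290:390],None,fx=6,fy=6,interpolation=cv2.INTER_CUBIC)[:, :]
cv2.imwrite("pics/cropA.png",A)
B=cv2.resize(b[150:235,125:335],None,fx=3.8,fy=3.8,interpolation=cv2.INTER_CUBIC)
cv2.imwrite("pics/cropB.png",B)
print(A.shape,B.shape)
for n,i in(("scene",a),("top",b)):
    h=cv2.cvtColor(i,cv2.COLOR_BGR2HSV)
    m=(((h[...,0]<4)|(h[...,0]>172))&(h[...,1]>170)&(h[...,2]>70)).astype(np.uint8)
    k,l,s,c=cv2.connectedComponentsWithStats(m)
    for j in range(1,k):
        if s[j,4]>8: print(n,s[j],c[j].round(1))
```

```text
(540, 600, 3) (323, 798, 3)
scene [263 191  21  15 117] [273.9 198.1]
scene [335 222  18  22 100] [343.7 232.4]
scene [301 226  11  13  38] [306.6 231.4]
top [197 196   5   9  20] [198.7 199.8]
top [162 202   9  19  80] [165.1 210. ]
top [507 369   5  10  40] [509.3 373.5]
```

View pics/cropA.png

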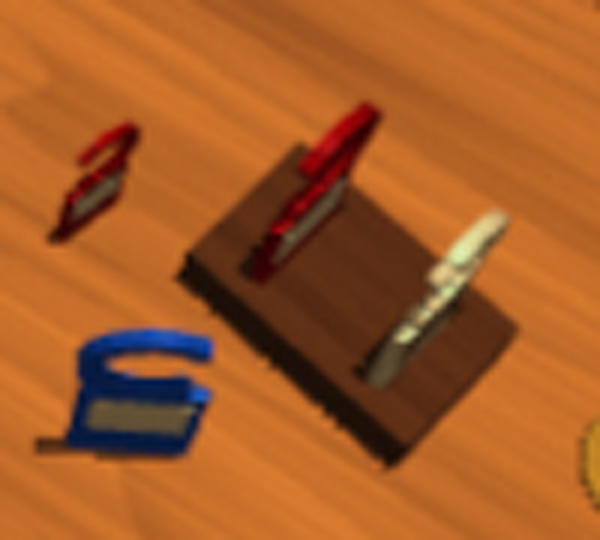

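View pics/cropB.png

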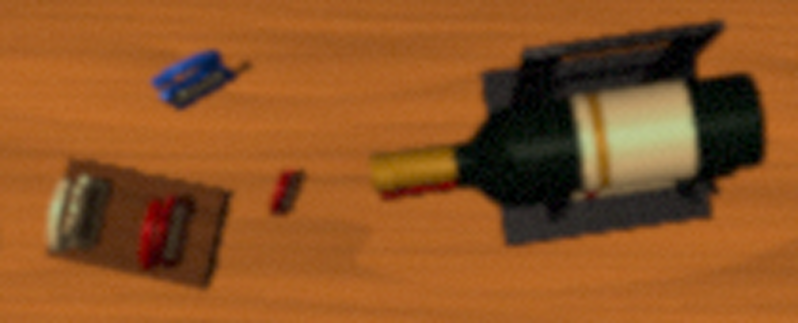

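The crops confirm it. The red tag in the block is about twice the size of the loose red one, and its mouth faces scene lower-left, which is +x. Block top corners in scene are about (340,229), (321,248), (357,279) and (376,260). Next I'll measure.

```bash
cat > h.py <<'E'
import numpy as np, cv2
from cell import vision
def cam(n,save=None):
    c=vision.read_camera(n)
    if save: cv2.imwrite(save,c["image"][:,:,::-1])
    return c
def ray(c,p):
    d=np.array([(p[0]-c["cx"])/c["fx"],(p[1]-c["cy"])/c["fy"],1.])
    R=np.array(c["R"]);return -R.T@np.array(c["t"]),R.T@d
def onz(c,p,z):
    o,d=ray(c,p);return o+d*(z-o[2])/d[2]
def tri(c1,p1,c2,p2):
    o1,d1=ray(c1,p1);o2,d2=ray(c2,p2)
    s=np.linalg.lstsq(np.c_[d1,-d2],o2-o1,rcond=None)[0]
    a,b=o1+s[0]*d1,o2+s[1]*d2;return (a+b)/2,np.linalg.norm(a-b)
def proj(c,X):
    q=np.array(c["R"])@X+np.array(c["t"]);return np.array([c["fx"]*q[0]/q[2]+c["cx"],c["fy"]*q[1]/q[2]+c["cy"]])
def mask(c,f):
    h=cv2.cvtColor(np.ascontiguousarray(c["image"]),cv2.COLOR_RGB2HSV).astype(int)
    return f(h[...,0],h[...,1],h[...,2]).astype(np.uint8)
red=lambda h,s,v:((h<4)|(h>172))&(s>170)&(v>60)
E
python3 - <<'E'
from h import *
np.set_printoptions(precision=4,suppress=True)
S=cam("scene");T=cam("top")
for c,P in((S,[(302,145),(185,258),(402,445),(518,328)]),(T,[(68,160),(230,192),(208,287),(48,255)])):
    k,o=((6,(290,205)) if c is S else (3.8,(125,150)))
    Q=np.array([onz(c,(p[0]/k+o[0]-.4,p[1]/k+o[1]-.4),.036)[:2] for p in P])
    print("block",Q.tolist(),"mid",Q.mean(0),"sides",np.linalg.norm(np.roll(Q,-1,0)-Q,axis=1)); e=Q[1]-Q[0]; print(np.degrees(np.arctan2(e[1],e[0])))
    e=Q[2]-Q[1]; print(np.degrees(np.arctan2(e[1],e[0])))
def show(c,m,zs,n):
    k,l,s,ce=cv2.connectedComponentsWithStats(m)
    for j in range(1,k):
        if s[j,4]<15: continue
        ys,xs=np.nonzero(l==j); r=cv2.minAreaRect(np.c_[xs,ys].astype(np.float32)); b=cv2.boxPoints(r)
        b=b[np.argsort(b[:,0])]; e1,e2=(b[0]+b[1])/2,(b[2]+b[3])/2
        print(n,s[j],e1,e2,[(onz(c,e1,z),onz(c,e2,z)) for z in zs], r[1])
show(S,mask(S,red),[.170],"redS")
gold=lambda h,s,v:(h>16)&(h<30)&(s>130)&(v>60)
for c,n in((S,"goldS"),(T,"goldT")): show(c,mask(c,gold),[.285],n)
E
```

```text
block [[0.5004223436238749, 0.25589630819269293], [0.594525589366531, 0.23684898895508158], [0.6202084403773513, 0.37906790990715844], [0.5292083544623569, 0.39964483758108477]] mid [0.5611 0.3179] sides [0.096  0.1445 0.0933 0.1466]
-11.442573234342587
79.76346703141407
block [[0.6180468277406393, 0.3816846472794948], [0.5903544366690495, 0.22912205198155317], [0.5015681094216797, 0.2471427806333357], [0.5289827621085258, 0.39714480951971787]] mid [0.5597 0.3138] sides [0.1551 0.0906 0.1525 0.0904]
-100.28802734746708
168.52668175528646
redS [263 191  21  15 166] [263.3596 193.2089] [282.1952 201.7706] [(array([0.5987, 0.0172, 0.17  ]), array([0.591, 0.081, 0.17 ]))] (20.690147399902344, 8.524340629577637)
redS [335 223  18  21 109] [334. 242.] [352.5 223.5] [(array([0.6172, 0.2738, 0.17  ]), array([0.5349, 0.2895, 0.17  ]))] (5.65685510635376, 26.162954330444336)
redS [304 226   9   6  16] [303.5 230. ] [311.5 226. ] [(array([0.6346, 0.1829, 0.17  ]), array([0.6103, 0.1953, 0.17  ]))] (2.2360680103302, 8.9442720413208)
redS [301 229  11  10  23] [301.1059 238.1236] [311.3177 229.37
[... 2724 characters left out ...]
 ]), array([0.0456, 0.5301, 0.285 ]))] (78.76396942138672, 33.46356201171875)
goldT [ 62 341  34  10 124] [ 62.0758 349.3286] [ 95.1601 341.6938] [(array([0.1442, 0.5283, 0.285 ]), array([0.167 , 0.4348, 0.285 ]))] (3.8226118087768555, 33.95378875732422)
goldT [ 44 373   6  11  25] [ 44.1724 372.931 ] [ 48.3104 383.2759] [(array([0.0782, 0.5758, 0.285 ]), array([0.05  , 0.5625, 0.285 ]))] (11.14172077178955, 3.3425161838531494)
goldT [ 59 375  15   9  39] [ 59. 379.] [ 73. 379.] [(array([0.0622, 0.5328, 0.285 ]), array([0.0629, 0.493 , 0.285 ]))] (14.0, 8.0)
goldT [ 74 376   8   8  25] [ 74.  379.5] [ 81.  379.5] [(array([0.0616, 0.4901, 0.285 ]), array([0.0619, 0.4703, 0.285 ]))] (7.0, 7.0)
```

```bash
cat >> h.py <<'E'
from scipy.spatial.transform import Rotation as Ro
def Rt(psi,L):
    L=np.radians(L);s,c=np.sin(L),np.cos(L)
    return Ro.from_euler('z',psi,degrees=True).as_matrix()@np.array([[-c,0,s],[0,1,0],[-s,0,-c]])
def go(obs,grip,psi,L):
    "moves numbers for grasp point at grip; TCP is 11 mm ahead along z"
    R0=Ro.from_euler('xyz',obs["tool_rot"],degrees=True).as_matrix();R1=Rt(psi,L)
    t=np.array(grip)+.011*R1[:,2]
    print("tcp",t.round(4),"mm",(R0.T@(t-obs["tool_pos"])*1e3).round(1),"rv",Ro.from_matrix(R0.T@R1).as_rotvec().round(4))
def tagpt(o,psi,p): return np.array(o)+Ro.from_euler('z',psi,degrees=True).as_matrix()@np.array(p)
E
python3 - <<'E'
from h import *
np.set_printoptions(precision=4,suppress=True)
S=cam("scene");T=cam("top")
for c,n,x0,x1,y0,y1 in((S,"S",333,356,219,250),(T,"T",158,178,198,222)):
    m=mask(c,lambda h,s,v:((h<5)|(h>170))&(s>140)&(v>50)); m2=np.zeros_like(m);m2[y0:y1,x0:x1]=m[y0:y1,x0:x1]
    ys,xs=np.nonzero(m2);print(n,"red ext",xs.min(),xs.max(),ys.min(),ys.max(),xs.mean(),ys.mean())
    o=[.5528,.2765,.010];ps=-10.9
    for k,p in dict(top=(0,0,.155),back=(-.037,0,.118),tipu=(.031,0,.138),tipl=(.031,0,.096),pl_f=(.032,0,.026),pl_b=(-.032,0,.026),pl_ft=(.032,0,.086)).items(): print(k,proj(c,tagpt(o,ps,p)))
wood=lambda h,s,v:(h<14)&(v<115)&(s>90)
for c,n,w in((S,"S",(315,225,385,290)),(T,"T",(132,185,192,232))):
    m=mask(c,wood);z=np.zeros_like(m);z[w[1]:w[3],w[0]:w[2]]=m[w[1]:w[3],w[0]:w[2]]
    z=cv2.morphologyEx(z,cv2.MORPH_CLOSE,np.ones((7,7)))
    k,l,s,ce=cv2.connectedComponentsWithStats(z);j=1+s[1:,4].argmax()
    cn=cv2.findContours((l==j).astype(np.uint8),0,2)[0][0]; ap=cv2.approxPolyDP(cn,3,True)[:,0]
    print(n,s[j],[(a.tolist(),onz(c,a,.036)[:2].round(4).tolist()) for a in ap])
print("candle foot",onz(S,(401,285),0),onz(T,(113,213),0),"small red foot",onz(S,(301,243),0),"glass",onz(S,(169,144),0))
# rack base plate corner points (top view crop)
for p in((483,72),(508,243),(714,208)): print("rack",onz(T,(p[0]/3.8+124.6,p[1]/3.8+149.6),.008))
E
```

```text
S red ext 333 352 222 249 342.9850746268657 234.0820895522388
top [345.3164 226.4845]
back [350.7577 224.1853]
tipu [337.5009 235.7017]
tipl [335.1169 241.5473]
pl_f [331.2462 250.7432]
pl_b [344.0781 237.8381]
pl_ft [334.3585 243.0989]
T red ext 162 173 202 220 165.6090909090909 210.34545454545454
top [163.754  209.0709]
back [163.6653 220.4542]
tipu [166.9407 200.0022]
tipl [169.4814 200.7696]
pl_f [173.4468 201.6733]
pl_b [169.4986 219.356 ]
pl_ft [170.1278 200.658 ]
S [ 319  225   57   58 1590] [([351, 225], [0.4675, 0.2792]), ([338, 230], [0.508, 0.2529]), ([319, 251], [0.6072, 0.239]), ([326, 261], [0.6237, 0.2739]), ([355, 282], [0.632, 0.3798]), ([375, 259], [0.5301, 0.3968]), ([363, 253], [0.5335, 0.3567]), ([349, 237], [0.5097, 0.2942])]
T [138 192  48  34 990] [([144, 192], [0.6171, 0.3763]), ([144, 197], [0.5993, 0.3757]), ([149, 198], [0.596, 0.3577]), ([147, 214], [0.5391, 0.3629]), ([138, 216], [0.5315, 0.3945]), ([178, 225], [0.5019, 0.2519]), ([184, 200], [0.5907, 0.2331])]
candle foot [0.5438 0.5029 0.    ] [0.5416 0.4958 0.    ] small red foot [0.6011 0.172  0.    ] glass [ 0.5394 -0.464   0.    ]
rack [ 0.7108 -0.0057  0.008 ]
rack [ 0.5475 -0.0318  0.008 ]
rack [ 0.5838 -0.2273  0.008 ]
```

Run:
```python
from h import *
from cell import sensors
o=sensors.get_obs();ps=-10.9
g=tagpt([.551,.277,.010],ps,(-.022,0,.055)); R=Rt(ps,60)
go(o,g-.13*R[:,2]+[0,0,.06],ps,60)
```

```text
tcp [0.4282 0.3006 0.1845] mm [-248.4 -189.4   45.8] rv [-0.1437 -1.0404 -0.2477]
```

Call:
drive_tool:
  moves:
    - {"x": -60,"y": -47,"z": 11,"rx": -0.036,"ry": -0.26,"rz": -0.062,"fingers": -0.1}
    - {"x": -124,"y": -95,"z": 23,"rx": -0.072,"ry": -0.52,"rz": -0.124,"fingers": -0.1}
    - {"x": -186,"y": -142,"z": 34,"rx": -0.108,"ry": -0.78,"rz": -0.186,"fingers": -0.1}
    - {"x": -248,"y": -189,"z": 46,"rx": -0.144,"ry": -1.04,"rz": -0.248,"fingers": -0.1}
    - {"x": -248,"y": -189,"z": 46,"rx": -0.144,"ry": -1.04,"rz": -0.248,"fingers": -0.1}
    - {"x": -248,"y": -189,"z": 46,"rx": -0.144,"ry": -1.04,"rz": -0.248,"fingers": -0.1}
    - {"x": -248,"y": -189,"z": 46,"rx": -0.144,"ry": -1.04,"rz": -0.248,"fingers": -0.1}
    - {"x": -248,"y": -189,"z": 46,"rx": -0.144,"ry": -1.04,"rz": -0.248,"fingers": -0.1}
    - {"x": -248,"y": -189,"z": 46,"rx": -0.144,"ry": -1.04,"rz": -0.248,"fingers": -0.1}
    - {"x": -248,"y": -189,"z": 46,"rx": -0.144,"ry": -1.04,"rz": -0.248,"fingers": -0.1}
    - {"x": -248,"y": -189,"z": 46,"rx": -0.144,"ry": -1.04,"rz": -0.248,"fingers": -0.1}
    - {"x": -248,"y": -189,"z": 46,"rx": -0.144,"ry": -1.04,"rz": -0.248,"fingers": -0.1}

```text
time_s: 1.8
tool_pos: [0.4282, 0.3014, 0.1847]
tool_rot: [179.9, 60.0, 169.0]
force: [-0.7, 0.3, -0.4]
grip_width: 0.0476
grasp_force: 0.0
```

Run:
```python
from h import *
from cell import sensors
o=sensors.get_obs();ps=-10.9;print(o["qpos"])
g=tagpt([.551,.277,.010],ps,(-.022,0,.055)); R=Rt(ps,60)
go(o,g-.13*R[:,2],ps,60)
go(o,g-.06*R[:,2],ps,60)
go(o,g,ps,60)
```

```text
[-70.82411414   0.88396493  -4.52642569 132.47946498  69.47737233
  67.38955276 -38.26817513]
tcp [0.4282 0.3006 0.1245] mm [52.  -0.8 30.3] rv [ 0.0007 -0.0004 -0.0009]
tcp [0.4877 0.2892 0.0895] mm [ 52.   -0.9 100.3] rv [ 0.0007 -0.0004 -0.0009]
tcp [0.5388 0.2794 0.0595] mm [ 52.   -0.9 160.3] rv [ 0.0007 -0.0004 -0.0009]
```

Call:
drive_tool:
  moves:
    - {"x": 26,"y": 0,"z": 15,"fingers": -0.1}
    - {"x": 52,"y": -1,"z": 50,"fingers": -0.1}
    - {"x": 52,"y": -1,"z": 100,"fingers": -0.1}
    - {"x": 52,"y": -1,"z": 110,"fingers": -0.1}
    - {"x": 52,"y": -1,"z": 110,"fingers": -0.1}

```text
invalid input at $.moves[0]: expected keys x, y, z, rx, ry, rz, fingers
```

Run:
```python
from h import *
from cell import sensors
o=sensors.get_obs();print(o["qpos"],o["tool_pos"])
S=cam("scene","pics/s1.png");T=cam("top","pics/t1.png")
a=cv2.resize(cv2.imread("pics/s1.png")[195:295,290:400],None,fx=3.6,fy=4.5*.8,interpolation=2);b=cv2.resize(cv2.imread("pics/t1.png")[180:280,120:230],None,fx=3.6,fy=3.6,interpolation=2)
cv2.imwrite("pics/c1.png",np.hstack([a,b]))
```

```text
[-70.82411414   0.88396493  -4.52642569 132.47946498  69.47737233
  67.38955276 -38.26817513] [0.42815115 0.3014202  0.18470527]
```

View pics/c1.png

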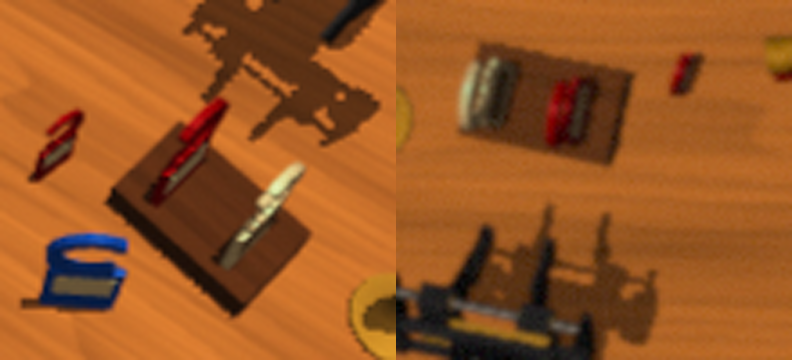

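The move was refused because every key is required. The picture shows the tags untouched, with the fingers still behind the block, at about (515,240) in the top-view half. I'll resend the move with all keys.

Call:
drive_tool:
  moves:
    - {"x": 26,"y": 0,"z": 15,"rx": 0,"ry": 0,"rz": 0,"fingers": -0.1}
    - {"x": 52,"y": -1,"z": 50,"rx": 0,"ry": 0,"rz": 0,"fingers": -0.1}
    - {"x": 52,"y": -1,"z": 100,"rx": 0,"ry": 0,"rz": 0,"fingers": -0.1}
    - {"x": 52,"y": -1,"z": 110,"rx": 0,"ry": 0,"rz": 0,"fingers": -0.1}
    - {"x": 52,"y": -1,"z": 110,"rx": 0,"ry": 0,"rz": 0,"fingers": -0.1}
    - {"x": 52,"y": -1,"z": 110,"rx": 0,"ry": 0,"rz": 0,"fingers": -0.1}

```text
time_s: 2.65
tool_pos: [0.4953, 0.2886, 0.0851]
tool_rot: [179.8, 60.0, 169.0]
force: [0.2, 0.5, 1.2]
grip_width: 0.048
grasp_force: 0.0
```

Run:
```python
from h import *
from cell import sensors
o=sensors.get_obs();ps=-10.9;print(o["qpos"],o["tool_pos"],o["tool_rot"],o["force"])
S=cam("scene","pics/s2.png");T=cam("top","pics/t2.png")
a=cv2.resize(cv2.imread("pics/s2.png")[195:295,290:400],None,fx=3.6,fy=3.6,interpolation=2);b=cv2.resize(cv2.imread("pics/t2.png")[180:280,120:230],None,fx=3.6,fy=3.6,interpolation=2)
cv2.imwrite("pics/c2.png",np.hstack([a,b]))
g=tagpt([.551,.277,.010],ps,(-.022,0,.055)); go(o,g,ps,60)
```

```text
[-65.99789159  15.14591638   0.74585065 132.97298498  84.02911997
  57.45842512 -52.76499856] [0.49528226 0.2886332  0.08514182] [179.75237596  59.98504428 169.00360853] [0.22362072 0.50326879 1.15633622]
tcp [0.5388 0.2794 0.0595] mm [-0.  -1.  51.3] rv [ 0.0029 -0.0003 -0.0008]
```

View pics/c2.png

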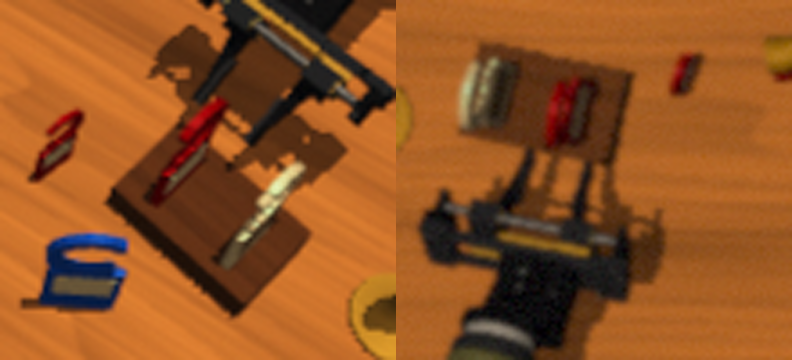

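Both fingers straddle the red tag, with fingertips at (527,153) and (588,160) in the top-view half and the tag line between them. The cream tag is clear of the gripper. Advancing.

Call:
drive_tool:
  force: 10
  moves:
    - {"x": 0,"y": -1,"z": 25,"rx": 0.003,"ry": 0,"rz": 0,"fingers": -0.1}
    - {"x": 0,"y": -1,"z": 45,"rx": 0.003,"ry": 0,"rz": 0,"fingers": -0.1}
    - {"x": 0,"y": -1,"z": 51,"rx": 0.003,"ry": 0,"rz": 0,"fingers": -0.1}
    - {"x": 0,"y": -1,"z": 51,"rx": 0.003,"ry": 0,"rz": 0,"fingers": 0.3}
    - {"x": 0,"y": -1,"z": 51,"rx": 0.003,"ry": 0,"rz": 0,"fingers": 0.6}
    - {"x": 0,"y": -1,"z": 51,"rx": 0.003,"ry": 0,"rz": 0,"fingers": 1}
    - {"x": 0,"y": -1,"z": 51,"rx": 0.003,"ry": 0,"rz": 0,"fingers": 1}
    - {"x": 0,"y": -1,"z": 51,"rx": 0.003,"ry": 0,"rz": 0,"fingers": 1}
    - {"x": 0,"y": -1,"z": 51,"rx": 0.003,"ry": 0,"rz": 0,"fingers": 1}
    - {"x": 0,"y": -1,"z": 51,"rx": 0.003,"ry": 0,"rz": 0,"fingers": 1}

```text
time_s: 4.0
tool_pos: [0.5391, 0.2783, 0.0591]
tool_rot: [-179.9, 60.0, 169.0]
force: [-0.5, 0.3, 0.1]
grip_width: 0.0079
grasp_force: 10.0
```

Call:
drive_tool:
  force: 25
  moves:
    - {"x": 0,"y": 0,"z": 0,"rx": 0,"ry": 0,"rz": 0,"fingers": 1}
    - {"x": 0,"y": 0,"z": 0,"rx": 0,"ry": 0,"rz": 0,"fingers": 1}
    - {"x": -4.3,"y": 0,"z": -2.5,"rx": 0,"ry": 0,"rz": 0,"fingers": 1}
    - {"x": -8.7,"y": 0,"z": -5,"rx": 0,"ry": 0,"rz": 0,"fingers": 1}
    - {"x": -17.3,"y": 0,"z": -10,"rx": 0,"ry": 0,"rz": 0,"fingers": 1}
    - {"x": -26,"y": 0,"z": -15,"rx": 0,"ry": 0,"rz": 0,"fingers": 1}
    - {"x": -39,"y": 0,"z": -22.5,"rx": 0,"ry": 0,"rz": 0,"fingers": 1}
    - {"x": -58.5,"y": 0,"z": -33.8,"rx": 0,"ry": 0,"rz": 0,"fingers": 1}
    - {"x": -78,"y": 0,"z": -45,"rx": 0,"ry": 0,"rz": 0,"fingers": 1}
    - {"x": -78,"y": 0,"z": -45,"rx": 0,"ry": 0,"rz": 0,"fingers": 1}
    - {"x": -78,"y": 0,"z": -45,"rx": 0,"ry": 0,"rz": 0,"fingers": 1}

```text
time_s: 5.38
tool_pos: [0.5389, 0.2776, 0.1486]
tool_rot: [-179.9, 60.0, 169.0]
force: [0.2, 0.1, -0.6]
grip_width: 0.0078
grasp_force: 25.0
```

Run:
```python
from h import *
from cell import sensors
np.set_printoptions(precision=4,suppress=True)
o=sensors.get_obs();print(o["qpos"],o["tool_pos"],o["tool_rot"],o["force"],o["grip_width"],o["grasp_force"])
S=cam("scene","pics/s3.png");T=cam("top","pics/t3.png")
a=cv2.resize(cv2.imread("pics/s3.png")[130:250,180:400],None,fx=3.6,fy=3.6,interpolation=2)
cv2.imwrite("pics/c3.png",a)
# held tag check: where the ring should be if the grip is as planned
R=Ro.from_euler('xyz',o["tool_rot"],degrees=True).as_matrix(); g=np.array(o["tool_pos"])-.011*R[:,2]
org=g-Ro.from_euler('z',-10.9,degrees=True).as_matrix()@[-.022,0,.055]; print("origin",org)
for c,n in((S,"S"),(T,"T")):
    k,l,s,ce=cv2.connectedComponentsWithStats(mask(c,red))
    print(n,[(s[j].tolist()) for j in range(1,k) if s[j,4]>15])
    for kk,p in dict(top=(0,0,.155),back=(-.037,0,.118),tipu=(.031,0,.138),pl_f=(.032,0,0),pl_b=(-.032,0,0)).items(): print(kk,proj(c,tagpt(org,-10.9,p)))
# bottle axis: gold neck + green/cream body in top view
w=lambda h,s,v:v>0
gold=mask(T,lambda h,s,v:(h>16)&(h<30)&(s>130)&(v>60)); 
im=T["image"].astype(int)
def cent(c,x0,x1,f,y0,y1):
    m=mask(c,f); out=[]
    for x in range(x0,x1):
        ys=np.nonzero(m[y0:y1,x])[0]
        if len(ys)>3: out.append((x,y0+(ys.min()+ys.max())/2,len(ys)))
    return np.array(out)
lab=cent(T,277,308,lambda h,s,v:(v>110)&(s<150)&(h>12)&(h<40),165,210)
ne=cent(T,223,246,lambda h,s,v:(h>16)&(h<30)&(s>130)&(v>60),180,210)
print(lab[::5],ne[::4])
P=np.array([onz(T,p[:2],.285) for p in np.r_[lab,ne]]); f=np.polyfit(P[:,1],P[:,0],1); print("axis x=",f,"yaw",-np.degrees(np.arctan(f[0])))
```

```text
[-62.4756   8.277    3.4993 130.1225  81.7713  54.883  -40.4056] [0.5389 0.2776 0.1486] [-179.8888   59.9547  169.0321] [ 0.2128  0.1009 -0.6217] 0.007843880716229634 25.000354001311962
origin [0.5512 0.2752 0.0991]
S [[263, 191, 21, 15, 167], [340, 207, 19, 25, 136], [301, 226, 12, 13, 40]]
top [351.3452 211.4187]
back [356.9094 209.5755]
tipu [342.9629 221.3286]
pl_f [334.4213 242.0617]
pl_b [347.7522 228.7602]
T [[197, 196, 5, 9, 20], [156, 200, 11, 21, 107], [506, 369, 6, 10, 43]]
top [157.8691 208.4594]
back [157.9352 220.673 ]
tipu [161.3786 198.7444]
pl_f [170.3095 201.0918]
pl_b [166.1676 219.5902]
[[277.  181.   13. ]
 [282.  186.5   4. ]
 [287.  187.   27. ]
 [292.  186.   27. ]
 [297.  185.5  26. ]
 [302.  184.   25. ]
 [307.  187.5  14. ]] [[223.  194.5   8. ]
 [227.  194.5  10. ]
 [231.  194.    9. ]
 [235.  193.    9. ]
 [239.  193.    9. ]
 [243.  192.5   8. ]]
axis x= [-0.1475  0.6045] yaw 8.390788680771127
```

View pics/c3.png

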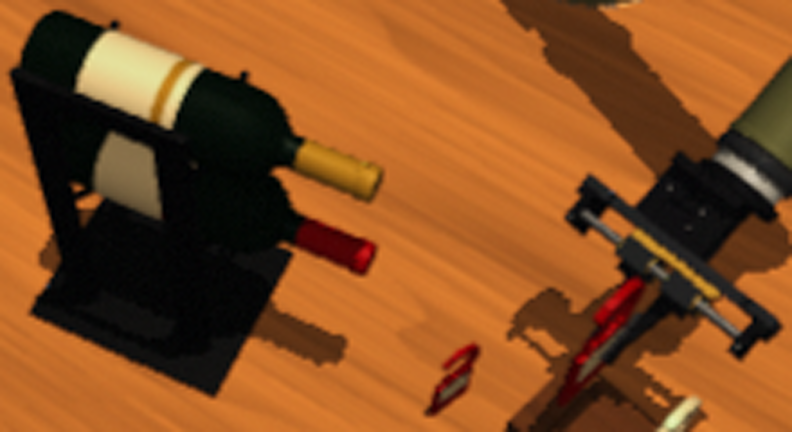

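The red tag is out of the slot and held upright, scene crop (610,340). The cream tag is still in its slot, the loose red tag is untouched at (455,375), and the lower neck runs from (297,230) to (370,262). Next I'll go to a pose in front of the neck.

```bash
cat >> h.py <<'E'
N=np.array([.598,.039,.170]);RY=8.3
def eyego(o,dx,dy,ez):
    "grip point so that the eye stands at neck+dx (rack x), dy (along neck), height ez; grip at (-22,-,-63) from eye"
    p=tagpt([N[0],N[1],0],RY,(dx,dy,0));p[2]=ez
    go(o,tagpt(p,RY,(-.022,0,-.063)),RY,60)
E
python3 - <<'E'
from h import *
from cell import sensors
o=sensors.get_obs()
eyego(o,-.12,0,.20)
eyego(o,-.12,0,.171)
E
```

```text
tcp [0.4669 0.0199 0.1315] mm [  25.4 -266.6   -9.8] rv [-0.2935 -0.0014 -0.1669]
tcp [0.4669 0.0199 0.1025] mm [  50.5 -266.5    4.8] rv [-0.2935 -0.0014 -0.1669]
```

Call:
drive_tool:
  moves:
    - {"x": 0,"y": -40,"z": -10,"rx": -0.05,"ry": 0,"rz": -0.03,"fingers": 1}
    - {"x": 5,"y": -80,"z": -10,"rx": -0.1,"ry": 0,"rz": -0.06,"fingers": 1}
    - {"x": 10,"y": -125,"z": -10,"rx": -0.15,"ry": 0,"rz": -0.09,"fingers": 1}
    - {"x": 15,"y": -170,"z": -10,"rx": -0.2,"ry": 0,"rz": -0.12,"fingers": 1}
    - {"x": 20,"y": -220,"z": -10,"rx": -0.25,"ry": 0,"rz": -0.145,"fingers": 1}
    - {"x": 25,"y": -266,"z": -10,"rx": -0.293,"ry": -0.001,"rz": -0.167,"fingers": 1}
    - {"x": 25,"y": -266,"z": -10,"rx": -0.293,"ry": -0.001,"rz": -0.167,"fingers": 1}
    - {"x": 25,"y": -266,"z": -10,"rx": -0.293,"ry": -0.001,"rz": -0.167,"fingers": 1}
    - {"x": 25,"y": -266,"z": -10,"rx": -0.293,"ry": -0.001,"rz": -0.167,"fingers": 1}
    - {"x": 25,"y": -266,"z": -10,"rx": -0.293,"ry": -0.001,"rz": -0.167,"fingers": 1}

```text
time_s: 6.72
tool_pos: [0.5814, 0.1588, 0.1979]
tool_rot: [179.1, 59.4, -172.7]
force: [0.4, 0.2, -0.9]
grip_width: 0.008
grasp_force: 25.0
```

Run:
```python
from h import *
from cell import sensors
o=sensors.get_obs();print(np.round(o["qpos"],1),o["tool_pos"],o["tool_rot"],o["force"],o["grip_width"])
eyego(o,-.12,0,.171)
eyego(o,-.055,0,.171)
S=cam("scene","pics/s4.png");T=cam("top","pics/t4.png")
a=cv2.resize(cv2.imread("pics/s4.png")[130:250,190:320],None,fx=3,fy=3,interpolation=2);b=cv2.resize(cv2.imread("pics/t4.png")[150:270,190:320],None,fx=3,fy=3,interpolation=2)
cv2.imwrite("pics/c4.png",np.hstack([a,b]))
R=Ro.from_euler('xyz',o["tool_rot"],degrees=True).as_matrix(); g=np.array(o["tool_pos"])-.011*R[:,2]
org=g-Ro.from_euler('z',RY,degrees=True).as_matrix()@[-.022,0,.055]; print("origin",org)
for c,n in((S,"S"),(T,"T")):
    k,l,s,ce=cv2.connectedComponentsWithStats(mask(c,red))
    print(n,[(s[j].tolist()) for j in range(1,k) if s[j,4]>15])
    for kk,p in dict(top=(0,0,.155),back=(-.037,0,.118),tipu=(.031,0,.138),pl_f=(.032,0,0),pl_b=(-.032,0,0)).items(): print(kk,proj(c,tagpt(org,RY,p)))
```

```text
[ 29.7 -17.  -51.5 140.3 153.1   7.8 -81.4] [0.58137138 0.15876924 0.19788878] [ 179.14275866   59.39029818 -172.68242979] [ 0.43272728  0.23733917 -0.91876586] 0.007963008336387894
tcp [0.4669 0.0199 0.1025] mm [ 148.9 -122.2  -66.2] rv [ 0.0002 -0.0106 -0.0087]
tcp [0.5312 0.0293 0.1025] mm [ 115.8 -121.9  -10.3] rv [ 0.0002 -0.0106 -0.0087]
origin [0.59377285 0.16057615 0.14848921]
S [[302, 187, 13, 29, 125], [263, 191, 21, 15, 167], [301, 225, 12, 14, 49]]
top [309.21525112 192.52515714]
back [312.89052019 189.19053347]
tipu [304.01488053 204.73645017]
pl_f [299.30631115 227.74381994]
pl_b [307.69342048 210.7241873 ]
T [[194, 186, 6, 21, 72], [506, 369, 6, 10, 43]]
top [194.12101209 193.62188938]
back [197.30231145 206.88876607]
tipu [193.66178346 183.63510427]
pl_f [199.44021395 187.63578967]
pl_b [201.78497419 206.98463533]
```

View pics/c4.png

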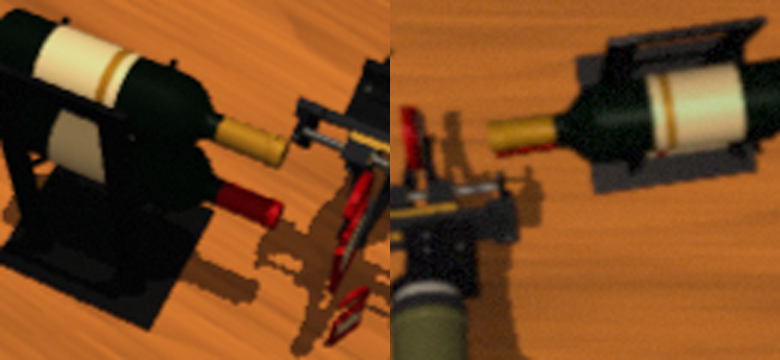

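The arm ran into joint limits (q4 140, q2 -17) because the tool's lean pulls the wrist too close to the base. The tag is still held at scene crop (350,230), right of the red neck (250,205), and nothing was touched. I'll fit a kinematic model from the recorded poses and find what is reachable.

```bash
cat > kin.py <<'E'
import numpy as np, itertools
from scipy.spatial.transform import Rotation as Ro
from scipy.optimize import least_squares
D=[([-62.619,18.44,-4.017,83.175,1.296,78.539,-3.259],[.291,.581,.229],[-179.891,.006,153.431]),
([-70.824,.884,-4.526,132.479,69.477,67.390,-38.268],[.42815,.30142,.18471],[179.9,60.0,169.0]),
([-65.998,15.146,.746,132.973,84.029,57.458,-52.765],[.49528,.28863,.08514],[179.752,59.985,169.004]),
([-62.476,8.277,3.499,130.1225,81.771,54.883,-40.406],[.5389,.2776,.1486],[-179.889,59.955,169.032]),
([29.7,-17.,-51.5,140.3,153.1,7.8,-81.4],[.58137,.15877,.19789],[179.14,59.39,-172.68])]
AX='zyzyzyz'
def fk(q,p,sg):
    R=np.eye(3);x=np.array([0,0,p[0]])
    off=[p[8],0,0,0,0,0,p[9]]
    link={1:[p[4],0,p[1]],3:[p[5],0,p[2]],5:[p[6],0,p[3]],6:[p[7],0,0]}
    for i in range(7):
        R=R@Ro.from_euler(AX[i],sg[i]*q[i]+off[i],degrees=True).as_matrix()
        if i in link: x=x+R@np.array(link[i])
    return x,R
def res(p,sg):
    r=[]
    for q,t,e in D:
        x,R=fk(q,p,sg);r+=list((x-t)*5)+list((R[:,2]-Ro.from_euler('xyz',e,degrees=True).as_matrix()[:,2]))
        r+=list((R[:,1]-Ro.from_euler('xyz',e,degrees=True).as_matrix()[:,1]))
    return np.array(r)
E
python3 - <<'E'
from kin import *
best=[]
for s in itertools.product([1,-1],repeat=4):
    sg=[s[0],1,s[1],1,s[2],1,s[3]]
    for o1 in(0,90,180,-90):
        for o7 in (0,90,180,-90):
            f=least_squares(res,[.35,.45,.45,.3,0,0,0,0,o1,o7],args=(sg,),x_scale=[.1]*8+[10,10],max_nfev=60)
            best.append((f.cost,sg,f.x))
best.sort(key=lambda b:b[0])
for b in best[:4]: print(b[0],b[1],b[2].round(4))
print(res(best[0][2],best[0][1]).round(4))
E
```

```text
0.00602746415479229 [-1, 1, -1, 1, -1, 1, -1] [ 2.58900e-01  4.63700e-01  4.88400e-01  3.82100e-01  4.30000e-03
 -5.10000e-03 -2.22000e-02 -1.50000e-03 -1.86500e+00  8.88847e+01]
0.006027464154792293 [-1, 1, -1, 1, -1, 1, -1] [ 2.58900e-01  4.63700e-01  4.88400e-01  3.82100e-01  4.30000e-03
 -5.10000e-03 -2.22000e-02 -1.50000e-03  3.58135e+02  8.88847e+01]
0.006027464154792309 [-1, 1, -1, 1, -1, 1, -1] [ 2.58900e-01  4.63700e-01  4.88400e-01  3.82100e-01  4.30000e-03
 -5.10000e-03 -2.22000e-02 -1.50000e-03 -1.86500e+00  8.88847e+01]
0.006027464154792311 [-1, 1, -1, 1, -1, 1, -1] [ 2.58900e-01  4.63700e-01  4.88400e-01  3.82100e-01  4.30000e-03
 -5.10000e-03 -2.22000e-02 -1.50000e-03 -1.86500e+00  8.88847e+01]
[-0.014   0.0161 -0.0334 -0.0001  0.     -0.      0.0117 -0.0059  0.
 -0.0094 -0.0061  0.0219 -0.0059 -0.0271 -0.0003  0.022  -0.0046 -0.0166
 -0.0199  0.005   0.0153 -0.0057 -0.0276 -0.      0.0223 -0.0046 -0.0169
 -0.0176  0.0102  0.0215 -0.0059 -0.0275 -0.      0.0223 -0.0048 -0.0168
  0.0261  0.0219 -0.0253  0.0038 -0.0281  0.0003  0.0225  0.0029 -0.0174]
```

```bash
cat >> kin.py <<'E'
SG=[-1,1,-1,1,-1,1,-1]
P=np.array([.2589,.4637,.4884,.3821,.0043,-.0051,-.0222,-.0015,-1.865,88.8847])
LO=np.array([-163,-16.5,-78.5,4,-88.5,6.2,-153.5]);HI=np.array([163,119,70.5,139.3,268.5,117,153.5])
N=np.array([.598,.039,.170])
L=np.radians(60);RG=np.array([[-np.cos(L),0,np.sin(L)],[0,1,0],[-np.sin(L),0,-np.cos(L)]])
def tool(h,phi,a,b,dy=0,grip=(-.022,0,-.063)):
    Rt=Ro.from_euler('zy',[0,0]).as_matrix() if 0 else Ro.from_euler('z',h,degrees=True).as_matrix()@Ro.from_euler('y',phi,degrees=True).as_matrix()
    eye=N+dy*np.array([-np.sin(np.radians(8.3)),np.cos(np.radians(8.3)),0])-Rt@np.array([a,0,b])
    R=Rt@RG
    return eye+Rt@np.array(grip)+.011*R[:,2],R
def ik(t,R,seed):
    f=least_squares(lambda q:np.r_[(fk(q,P,SG)[0]-t)*5,(fk(q,P,SG)[1]-R)[:,1:].ravel()],np.clip(seed,LO+.1,HI-.1),bounds=(LO,HI),x_scale=30,max_nfev=80)
    return np.sqrt(2*f.cost),f.x
E
cat > scan.py <<'E'
from kin import *
Q=[d[0] for d in D]; rng=np.random.default_rng(0)
seeds=[Q[3],Q[4],Q[0],[-20,10,0,120,0,30,0],[-40,10,30,125,45,45,-20]]
for h in(8,-4,-16,-28):
    for phi in(0,10,20,30,40):
        o=[]
        for a,b in((.06,-.001),(0,.011)):
            t,R=tool(h,phi,a,b); r=[ik(t,R,s) for s in seeds]; r.sort(key=lambda x:x[0]); o.append((round(r[0][0],3),r[0][1].round(0).astype(int).tolist()))
        print(h,phi,o)
E
timeout 500 python3 scan.py
```

```text
8 0 [(np.float64(0.396), [59, -4, -64, 139, 223, 6, -134]), (np.float64(0.188), [75, 6, -78, 139, 189, 11, -91])]
8 10 [(np.float64(0.261), [46, -16, -43, 139, -54, 24, 144]), (np.float64(0.098), [-74, -4, 70, 139, 209, 6, -113])]
8 20 [(np.float64(0.119), [18, -16, -17, 139, -26, 25, 119]), (np.float64(0.019), [62, -15, -63, 139, -67, 17, 153])]
8 30 [(np.float64(0.021), [-2, -16, 0, 136, -7, 32, 102]), (np.float64(0.0), [43, -10, -44, 134, -25, 25, 116])]
8 40 [(np.float64(0.0), [-23, -14, 18, 127, 3, 46, 92]), (np.float64(0.0), [33, -5, -36, 126, -9, 39, 101])]
-4 0 [(np.float64(0.369), [-86, -16, 65, 139, 84, 31, -1]), (np.float64(0.187), [-81, 7, 70, 139, 151, 14, -75])]
-4 10 [(np.float64(0.245), [-63, -16, 45, 139, 62, 29, 20]), (np.float64(0.089), [69, -7, -78, 139, 134, 6, -58])]
-4 20 [(np.float64(0.106), [-35, -16, 20, 139, 37, 27, 43]), (np.float64(0.006), [-80, -16, 66, 139, 76, 23, 12])]
-4 30 [(np.float64(0.011), [-12, -16, 0, 136, 13, 32, 65]), (np.float64(0.0), [37, -9, -45, 134, -2, 23, 79])]
-4 40 [(np.float64(0.0), [-23, -13, 12, 127, 10, 47, 70]), (np.float64(0.0
[... 447 characters left out ...]
0.0), [-18, -4, 2, 132, 31, 30, 34])]
-16 40 [(np.float64(0.0), [-31, -10, 13, 125, 17, 49, 48]), (np.float64(0.0), [35, -4, -48, 124, 10, 41, 55])]
-28 0 [(np.float64(0.037), [28, 28, -78, 139, 98, 80, -50]), (np.float64(0.0), [22, 21, -60, 138, 104, 66, -51])]
-28 10 [(np.float64(0.0), [-47, -2, 8, 139, 74, 46, -32]), (np.float64(0.0), [27, 9, -60, 135, 86, 48, -36])]
-28 20 [(np.float64(0.0), [-51, -7, 17, 134, 56, 45, -10]), (np.float64(0.0), [-25, 1, -1, 132, 60, 36, -10])]
-28 30 [(np.float64(0.0), [-33, -8, 6, 128, 35, 46, 13]), (np.float64(0.0), [35, -1, -57, 127, 36, 38, 14])]
-28 40 [(np.float64(0.0), [-34, -6, 11, 121, 20, 53, 30]), (np.float64(0.0), [-19, 0, 1, 121, 20, 46, 33])]
```

The model explains it: with the bottle-facing heading, the tool can lean at most about 33°, and the tag is gripped at 60°. Clearance depends only on position around the neck's axis, so I can slip the tag on tilted about that axis, moving along its own mouth direction. On release it rolls down to hang straight. First I'll recover to a good arm configuration.

```bash
cat >> kin.py <<'E'
def mv(o,t,R):
    R0=Ro.from_euler('xyz',o["tool_rot"],degrees=True).as_matrix()
    print("tcp",np.round(t,4),"mm",(R0.T@(t-np.array(o["tool_pos"]))*1e3).round(1),"rv",Ro.from_matrix(R0.T@R).as_rotvec().round(3))
E
python3 - <<'E'
from kin import *
from cell import sensors
o=sensors.get_obs();q0=o["qpos"]
for h,phi,t in((0,20,(.57,.2,.24)),(-8,36,(.52,.21,.24))):
    R=tool(h,phi,0,0)[1]; mv(o,np.array(t),R); e,q=ik(np.array(t),R,q0); print(e,q.round(0)); q0=q
E
```

```text
tcp [0.57 0.2  0.24] mm [-33.3  43.2 -26.1] rv [0.112 0.337 0.086]
1.2697144083041363e-10 [  8. -14. -36. 125.  18.  32.  48.]
tcp [0.52 0.21 0.24] mm [ -8.7  60.1 -67.4] rv [0.194 0.613 0.208]
1.4556959456422104e-12 [  6. -10. -36. 114.  11.  54.  47.]
```

Call:
drive_tool:
  moves:
    - {"x": -8,"y": 10,"z": -6,"rx": 0.025,"ry": 0.08,"rz": 0.02,"fingers": 1}
    - {"x": -8,"y": 10,"z": -6,"rx": 0.025,"ry": 0.08,"rz": 0.02,"fingers": 1}

```text
time_s: 7.08
tool_pos: [0.5868, 0.1558, 0.2102]
tool_rot: [-179.6, 59.3, -173.5]
force: [-0.3, -0.0, 0.0]
grip_width: 0.0079
grasp_force: 25.0
```

Run:
```python
from kin import *
from cell import sensors
o=sensors.get_obs();print(o["qpos"].round(1),o["tool_pos"].round(4),o["tool_rot"].round(1))
mv(o,np.array((.57,.2,.24)),tool(0,20,0,0)[1]);mv(o,np.array((.52,.21,.24)),tool(-8,36,0,0)[1])
```

```text
[ 24.9 -16.5 -48.  138.8 120.2   8.  -48.9] [0.5868 0.1558 0.2102] [-179.6   59.3 -173.5]
tcp [0.57 0.2  0.24] mm [-19.7  45.7 -25.6] rv [0.081 0.336 0.073]
tcp [0.52 0.21 0.24] mm [  5.1  61.1 -67.4] rv [0.165 0.613 0.191]
```

Call:
drive_tool:
  moves:
    - {"x": -6,"y": 12,"z": -6,"rx": 0.02,"ry": 0.08,"rz": 0.02,"fingers": 1}
    - {"x": -10,"y": 23,"z": -13,"rx": 0.04,"ry": 0.16,"rz": 0.035,"fingers": 1}
    - {"x": -15,"y": 34,"z": -19,"rx": 0.06,"ry": 0.25,"rz": 0.055,"fingers": 1}
    - {"x": -20,"y": 46,"z": -26,"rx": 0.08,"ry": 0.336,"rz": 0.073,"fingers": 1}
    - {"x": -12,"y": 51,"z": -40,"rx": 0.11,"ry": 0.43,"rz": 0.11,"fingers": 1}
    - {"x": -4,"y": 56,"z": -54,"rx": 0.14,"ry": 0.52,"rz": 0.15,"fingers": 1}
    - {"x": 5,"y": 61,"z": -67,"rx": 0.165,"ry": 0.613,"rz": 0.191,"fingers": 1}
    - {"x": 5,"y": 61,"z": -67,"rx": 0.165,"ry": 0.613,"rz": 0.191,"fingers": 1}
    - {"x": 5,"y": 61,"z": -67,"rx": 0.165,"ry": 0.613,"rz": 0.191,"fingers": 1}
    - {"x": 5,"y": 61,"z": -67,"rx": 0.165,"ry": 0.613,"rz": 0.191,"fingers": 1}
    - {"x": 5,"y": 61,"z": -67,"rx": 0.165,"ry": 0.613,"rz": 0.191,"fingers": 1}
    - {"x": 5,"y": 61,"z": -67,"rx": 0.165,"ry": 0.613,"rz": 0.191,"fingers": 1}

```text
time_s: 8.57
tool_pos: [0.5201, 0.2097, 0.2403]
tool_rot: [180.0, 24.1, 172.1]
force: [0.3, 0.5, -0.4]
grip_width: 0.0081
grasp_force: 25.0
```

Run:
```python
from kin import *
from cell import sensors
o=sensors.get_obs();print(o["qpos"].round(1),o["tool_pos"].round(4),o["tool_rot"].round(1),o["grip_width"],o["force"])
q=o["qpos"]
D.append((list(q),list(o["tool_pos"]),list(o["tool_rot"])))
for h,phi,a,b in((8.3,38,.14,-.001),(8.3,38,.08,-.001),(8.3,36,.06,-.001),(8.3,34,.02,-.001),(8.3,32,0,-.001),(8.3,30,0,-.001),(8.3,28,-.002,.008),(8.3,26,-.002,.008)):
    t,R=tool(h,phi,a,b,.008); e,q=ik(t,R,q); print(h,phi,a,t.round(4),round(e,4),q.round(0))
```

```text
[ -3.9  -6.3 -28.8 112.1  15.1  55.9  42.4] [0.5201 0.2097 0.2403] [180.   24.1 172.1] 0.008063884832178857 [ 0.29992187  0.48916715 -0.38881045]
8.3 38 0.14 [0.4368 0.0236 0.2107] 0.1713 [ -3. -16.  -0. 123.  -3.  60.  97.]
8.3 38 0.08 [0.4836 0.0304 0.1737] 0.0117 [ -4. -16.  -0. 129.  -3.  46.  97.]
8.3 36 0.06 [0.4996 0.0327 0.158 ] 0.0 [ -3. -15.  -1. 131.  -4.  40.  98.]
8.3 34 0.02 [0.5329 0.0376 0.1322] 0.0 [ -1. -10.  -3. 131.  -6.  33.  99.]
8.3 32 0 [0.551  0.0402 0.1194] 0.0 [  0.  -7.  -5. 132.  -7.  28. 100.]
8.3 30 0 [0.5528 0.0405 0.1178] 0.0 [  2.  -7.  -6. 133.  -9.  24. 102.]
8.3 28 -0.002 [0.5522 0.0404 0.1074] 0.0 [  6.  -7. -10. 136. -13.  20. 106.]
8.3 26 -0.002 [0.5543 0.0407 0.1058] 0.0 [  9.  -7. -13. 137. -17.  17. 110.]
```

Run:
```python
from kin import *
from cell import sensors
o=sensors.get_obs()
mv(o,np.array((.485,.15,.215)),tool(0,38,0,0)[1])
t,R=tool(8.3,37,.065,-.001,.008); mv(o,t,R)
```

```text
tcp [0.485 0.15  0.215] mm [ 34.5 -64.   12.3] rv [-0.054  0.037 -0.128]
tcp [0.4954 0.0321 0.1627] mm [  31.6 -179.3   70.8] rv [-0.113  0.019 -0.26 ]
```

Call:
drive_tool:
  moves:
    - {"x": 17,"y": -32,"z": 6,"rx": -0.027,"ry": 0.018,"rz": -0.064,"fingers": 1}
    - {"x": 34,"y": -64,"z": 12,"rx": -0.054,"ry": 0.037,"rz": -0.128,"fingers": 1}
    - {"x": 33,"y": -94,"z": 27,"rx": -0.07,"ry": 0.032,"rz": -0.16,"fingers": 1}
    - {"x": 33,"y": -124,"z": 42,"rx": -0.085,"ry": 0.027,"rz": -0.195,"fingers": 1}
    - {"x": 32,"y": -152,"z": 57,"rx": -0.1,"ry": 0.023,"rz": -0.23,"fingers": 1}
    - {"x": 31.6,"y": -179.3,"z": 70.8,"rx": -0.113,"ry": 0.019,"rz": -0.26,"fingers": 1}
    - {"x": 31.6,"y": -179.3,"z": 70.8,"rx": -0.113,"ry": 0.019,"rz": -0.26,"fingers": 1}
    - {"x": 31.6,"y": -179.3,"z": 70.8,"rx": -0.113,"ry": 0.019,"rz": -0.26,"fingers": 1}
    - {"x": 31.6,"y": -179.3,"z": 70.8,"rx": -0.113,"ry": 0.019,"rz": -0.26,"fingers": 1}

```text
time_s: 9.7
tool_pos: [0.4963, 0.0334, 0.1636]
tool_rot: [-180.0, 23.1, -171.6]
force: [-0.5, 0.5, -0.7]
grip_width: 0.0079
grasp_force: 25.0
```

Run:
```python
from kin import *
import h as H, cv2
from cell import sensors
o=sensors.get_obs();print(o["qpos"].round(1),o["tool_pos"].round(4),o["tool_rot"].round(1),o["grip_width"],o["force"])
S=H.cam("scene","pics/s5.png");T=H.cam("top","pics/t5.png")
a=cv2.resize(cv2.imread("pics/s5.png")[150:250,220:320],None,fx=4,fy=4,interpolation=2);b=cv2.resize(cv2.imread("pics/t5.png")[150:250,190:290],None,fx=4,fy=4,interpolation=2)
cv2.imwrite("pics/c5.png",np.hstack([a,b]))
R=Ro.from_euler('xyz',o["tool_rot"],degrees=True).as_matrix();Rt=R@RG.T
eye=np.array(o["tool_pos"])-.011*R[:,2]-Rt@[-.022,0,-.063]
print("eye",eye.round(4),"neck in tag",(Rt.T@(N-eye)).round(4))
for c,n,(ox,oy,sx) in((S,"S",(220,150,0)),(T,"T",(190,150,400))):
    for k,p in dict(top=(0,0,.037),back=(-.037,0,0),tipu=(.028,0,.022),tipl=(.028,0,-.024),plf=(.032,0,-.118)).items():
        u=H.proj(c,eye+Rt@np.array(p)); print(n,k,((u-[ox,oy])*4+[sx,0]).round(0))
mv(o,*tool(8.3,36,.065,-.001,.008));mv(o,*tool(8.3,34,.02,-.001,.008));mv(o,*tool(8.3,33,0.002,-.001,.008))
```

```text
[ -1.1 -13.9  -4.6 127.8  -3.1  43.   94.4] [0.4963 0.0334 0.1636] [-180.    23.1 -171.6] 0.007941359812083708 [-0.47868719  0.48576388 -0.70274033]
eye [0.5468 0.0408 0.2109] neck in tag [ 0.0648 -0.0093 -0.0025]
S top [228. 112.]
S back [257.  66.]
S tipu [219. 147.]
S tipl [232. 145.]
S plf [256. 146.]
T top [580. 216.]
T back [589. 284.]
T tipu [579. 201.]
T tipl [585. 238.]
T plf [597. 304.]
tcp [0.4956 0.0321 0.1609] mm [ 1.9 -1.1  2.2] rv [ 0.    -0.016  0.001]
tcp [0.5329 0.0376 0.1322] mm [-21.5  -1.2  43.4] rv [ 0.    -0.051  0.001]
tcp [0.5485 0.0399 0.1213] mm [-31.8  -1.2  59.6] rv [ 0.    -0.068  0.001]
```

View pics/c5.png

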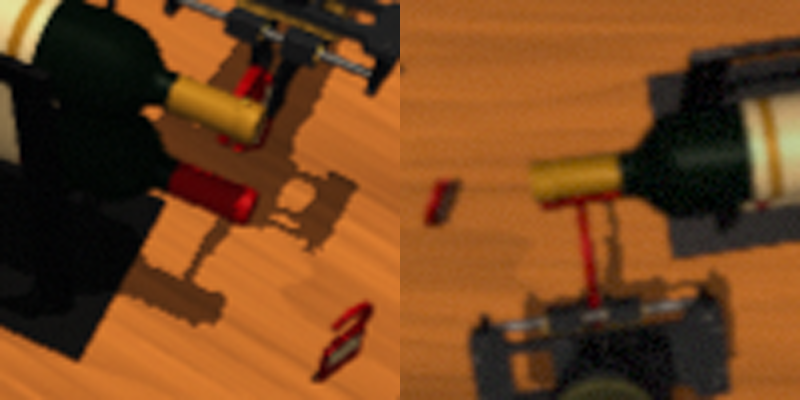

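The picture shows the tag beside the lower neck. In the top-view half it runs (582,200) to (597,300), mid-neck, with the neck spanning columns 530–620, and it matches my computed position. Slipping it on along its mouth direction.

Call:
drive_tool:
  moves:
    - {"x": -4,"y": -1,"z": 11,"rx": 0,"ry": -0.022,"rz": 0,"fingers": 1}
    - {"x": -10,"y": -1,"z": 22,"rx": 0,"ry": -0.033,"rz": 0,"fingers": 1}
    - {"x": -16,"y": -1,"z": 33,"rx": 0,"ry": -0.043,"rz": 0,"fingers": 1}
    - {"x": -21.5,"y": -1,"z": 43.4,"rx": 0,"ry": -0.051,"rz": 0,"fingers": 1}
    - {"x": -21.5,"y": -1,"z": 43.4,"rx": 0,"ry": -0.051,"rz": 0,"fingers": 1}

```text
time_s: 10.42
tool_pos: [0.5324, 0.0367, 0.1303]
tool_rot: [180.0, 25.8, -171.7]
force: [0.7, -0.6, -0.9]
grip_width: 0.0079
grasp_force: 25.0
```

Run:
```python
from kin import *
from cell import sensors
o=sensors.get_obs();print(o["qpos"].round(1),o["tool_rot"].round(1),o["grip_width"],o["force"])
R=Ro.from_euler('xyz',o["tool_rot"],degrees=True).as_matrix();Rt=R@RG.T
eye=np.array(o["tool_pos"])-.011*R[:,2]-Rt@[-.022,0,-.063]
print("eye",eye.round(4),"neck in tag",(Rt.T@(N-eye)).round(4))
mv(o,*tool(8.3,33,0.001,-.001,.008));mv(o,*tool(8.3,30,-.001,.005,.008));mv(o,*tool(8.3,27,-.002,.009,.008))
```

```text
[ -1.3  -8.1  -4.5 128.3  -3.   34.1  94.4] [ 180.    25.8 -171.7] 0.007949060946575432 [ 0.73399742 -0.64821368 -0.8950894 ]
eye [0.5807 0.0437 0.18  ] neck in tag [ 0.0192 -0.0072  0.001 ]
tcp [0.5493 0.04   0.1207] mm [-11.3   0.8  16.1] rv [ 0.   -0.02 -0.  ]
tcp [0.5506 0.0402 0.1121] mm [-8.8  0.8 24.5] rv [ 0.    -0.073 -0.   ]
tcp [0.5528 0.0405 0.1057] mm [-7.9  0.8 31.2] rv [ 0.    -0.125 -0.   ]
```

Call:
drive_tool:
  moves:
    - {"x": -6,"y": 0,"z": 8,"rx": 0,"ry": -0.01,"rz": 0,"fingers": 1}
    - {"x": -11.3,"y": 0,"z": 16,"rx": 0,"ry": -0.02,"rz": 0,"fingers": 1}
    - {"x": -11.3,"y": 0,"z": 16,"rx": 0,"ry": -0.02,"rz": 0,"fingers": 1}
    - {"x": -11.3,"y": 0,"z": 16,"rx": 0,"ry": -0.02,"rz": 0,"fingers": 1}

```text
time_s: 10.92
tool_pos: [0.5494, 0.039, 0.122]
tool_rot: [180.0, 27.1, -171.7]
force: [0.4, 0.4, -0.9]
grip_width: 0.0082
grasp_force: 25.0
```

Run:
```python
from kin import *
import h as H, cv2
from cell import sensors
o=sensors.get_obs();print(o["qpos"].round(1),o["tool_rot"].round(1),o["grip_width"],o["force"])
R=Ro.from_euler('xyz',o["tool_rot"],degrees=True).as_matrix();Rt=R@RG.T
eye=np.array(o["tool_pos"])-.011*R[:,2]-Rt@[-.022,0,-.063]
print("eye",eye.round(4),"neck in tag",(Rt.T@(N-eye)).round(4))
mv(o,*tool(8.3,30,-.001,.005,.008));mv(o,*tool(8.3,27,-.002,.008,.008))
S=H.cam("scene","pics/s6.png");T=H.cam("top","pics/t6.png")
a=cv2.resize(cv2.imread("pics/s6.png")[150:250,220:320],None,fx=4,fy=4,interpolation=2);b=cv2.resize(cv2.imread("pics/t6.png")[150:250,190:290],None,fx=4,fy=4,interpolation=2)
cv2.imwrite("pics/c6.png",np.hstack([a,b]))
```

```text
[ -1.4  -5.8  -4.6 127.8  -2.9  31.   94.3] [ 180.    27.1 -171.7] 0.00819000515972481 [ 0.42579656  0.43852028 -0.87119471]
eye [0.5966 0.0459 0.1727] neck in tag [ 0.0018 -0.007  -0.0021]
tcp [0.5506 0.0402 0.1121] mm [3.3 1.  9.4] rv [-0.    -0.051 -0.001]
tcp [0.5532 0.0406 0.1066] mm [ 3.5  1.  15.5] rv [-0.    -0.103 -0.001]
```

View pics/c6.png

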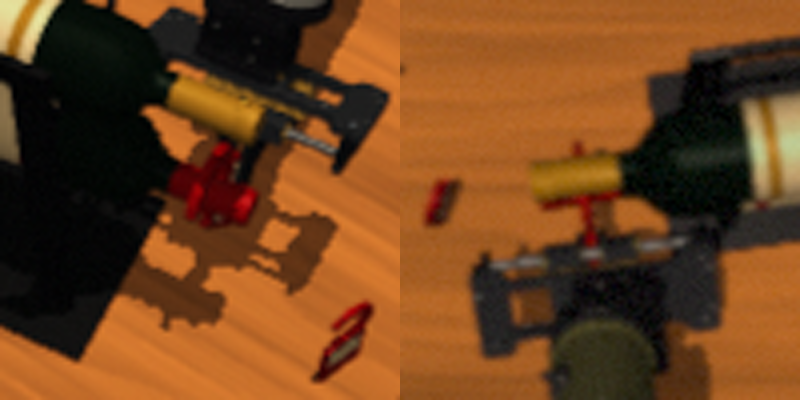

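The C is around the lower neck, with its ring at scene crop (210,195) and its tips showing past the neck in the top-view half (577,150). Nothing is pressing. Letting it down.

Call:
drive_tool:
  moves:
    - {"x": 1.5,"y": 0,"z": 5,"rx": 0,"ry": -0.025,"rz": 0,"fingers": 1}
    - {"x": 3.3,"y": 0,"z": 9.4,"rx": 0,"ry": -0.051,"rz": 0,"fingers": 1}
    - {"x": 3.4,"y": 0,"z": 12.5,"rx": 0,"ry": -0.078,"rz": 0,"fingers": 1}
    - {"x": 3.5,"y": 0,"z": 15.5,"rx": 0,"ry": -0.103,"rz": 0,"fingers": 1}
    - {"x": 3.5,"y": 0,"z": 15.5,"rx": 0,"ry": -0.103,"rz": 0,"fingers": 1}
    - {"x": 3.5,"y": 0,"z": 15.5,"rx": 0,"ry": -0.103,"rz": 0,"fingers": 1}

```text
time_s: 11.78
tool_pos: [0.5537, 0.0396, 0.1071]
tool_rot: [180.0, 33.0, -171.7]
force: [-0.2, -0.7, -0.9]
grip_width: 0.0081
grasp_force: 25.0
```

Run:
```python
from kin import *
from cell import sensors
o=sensors.get_obs();print(o["qpos"].round(1),o["tool_rot"].round(1),o["grip_width"],o["force"])
R=Ro.from_euler('xyz',o["tool_rot"],degrees=True).as_matrix();Rt=R@RG.T
eye=np.array(o["tool_pos"])-.011*R[:,2]-Rt@[-.022,0,-.063]
print("eye",eye.round(4),"neck in tag",(Rt.T@(N-eye)).round(4), "R",R.round(3).tolist())
q=o["qpos"]
for phi in(24,20):
    t,R=tool(8.3,phi,-.003,.008,.008);e,q=ik(t,R,q);print(phi,e,q.round(0));mv(o,t,R)
```

```text
[ -1.8  -6.5  -4.1 133.   -4.9  20.6  96.4] [ 180.    33.  -171.7] 0.00805379784940145 [-0.16563018 -0.71174931 -0.92141696]
eye [0.5954 0.0457 0.1625] neck in tag [-0.002  -0.007   0.0074] R [[-0.83, -0.144, 0.539], [-0.12, 0.99, 0.078], [-0.545, 0.0, -0.838]]
24 7.236401549899565e-13 [  3.  -7.  -8. 139. -19.  13. 111.]
tcp [0.5575 0.0412 0.104 ] mm [-1.6  1.   4.8] rv [-0.    -0.052 -0.001]
20 0.009746446328401097 [ 61. -15. -64. 139. -67.  17. 153.]
tcp [0.5621 0.0419 0.1014] mm [-4.1  1.   9.6] rv [-0.    -0.122 -0.001]
```

Call:
drive_tool:
  force: 5
  moves:
    - {"x": 1.4,"y": 0,"z": 2.1,"rx": 0,"ry": 0,"rz": 0,"fingers": 1}
    - {"x": 1.4,"y": 0,"z": 2.1,"rx": 0,"ry": 0,"rz": 0,"fingers": 1}
    - {"x": 1.4,"y": 0,"z": 2.1,"rx": 0,"ry": 0,"rz": 0,"fingers": 0.7}
    - {"x": 1.4,"y": 0,"z": 2.1,"rx": 0,"ry": 0,"rz": 0,"fingers": 0.6}
    - {"x": 1.4,"y": 0,"z": 2.1,"rx": 0,"ry": 0,"rz": 0,"fingers": 0.4}
    - {"x": 1.4,"y": 0,"z": 2.1,"rx": 0,"ry": 0,"rz": 0,"fingers": 0.2}
    - {"x": 1.4,"y": 0,"z": 2.1,"rx": 0,"ry": 0,"rz": 0,"fingers": 0.2}
    - {"x": 1.4,"y": 0,"z": 2.1,"rx": 0,"ry": 0,"rz": 0,"fingers": 0.2}
    - {"x": 1.4,"y": 0,"z": 2.1,"rx": 0,"ry": 0,"rz": 0,"fingers": 0.2}
    - {"x": 1.4,"y": 0,"z": 2.1,"rx": 0,"ry": 0,"rz": 0,"fingers": 0.2}
    - {"x": 1.4,"y": 0,"z": 2.1,"rx": 0,"ry": 0,"rz": 0,"fingers": 0.2}
    - {"x": 1.4,"y": 0,"z": 2.1,"rx": 0,"ry": 0,"rz": 0,"fingers": 0.2}

```text
time_s: 13.28
tool_pos: [0.5534, 0.0396, 0.1041]
tool_rot: [180.0, 33.0, -171.7]
force: [-0.7, -0.2, -0.9]
grip_width: 0.0344
grasp_force: 0.0
```

Run:
```python
from kin import *
import h as H, cv2
from cell import sensors
o=sensors.get_obs();print(o["qpos"].round(1),o["tool_pos"].round(4),o["grip_width"],o["force"])
S=H.cam("scene","pics/s7.png");T=H.cam("top","pics/t7.png")
for c,n in((S,"S"),(T,"T")):
    k,l,s,ce=cv2.connectedComponentsWithStats(H.mask(c,H.red)); print(n,[s[j].tolist() for j in range(1,k) if s[j,4]>10])
    for kk,p in dict(top=(0,0,.155),back=(-.037,0,.118),plf=(.032,0,0),plb=(-.032,0,0)).items(): print(kk,H.proj(c,H.tagpt([.597,.047,.041],8.3,p)).round(1))
q=o["qpos"];R=Ro.from_euler('xyz',o["tool_rot"],degrees=True).as_matrix()
for d in(.03,.06,.1):
    e,q=ik(o["tool_pos"]-d*R[:,2],R,q);print(d,e,q.round(0))
```

```text
[ -1.8  -6.3  -4.1 133.1  -4.9  20.2  96.4] [0.5534 0.0396 0.1041] 0.03440443176088329 [-0.67170741 -0.17572821 -0.88593141]
S [[263, 189, 22, 25, 230], [301, 226, 11, 13, 41]]
top [272.  193.2]
back [276.8 190.2]
plf [266.5 225. ]
plb [274.8 209.6]
T [[197, 196, 5, 9, 21], [232, 199, 11, 6, 20], [506, 369, 6, 10, 43]]
top [234.8 195.8]
back [236.7 207.9]
plf [235.2 190. ]
plb [237.5 207.9]
0.03 6.154317282353224e-10 [  0. -12.  -4. 137. -11.  23. 105.]
0.06 0.0039871543543981355 [ -3. -16.  -0. 137.  -8.  27. 102.]
0.1 0.12926979199532337 [ -3. -16.  -0. 131.  -6.  39. 101.]
```

Run:
```python
from kin import *
from cell import sensors
o=sensors.get_obs()
mv(o,*tool(8.3,37,.065,-.001,.008)); mv(o,np.array((.485,.15,.215)),tool(0,38,0,0)[1])
```

```text
tcp [0.4954 0.0321 0.1627] mm [ 17.1   0.9 -81. ] rv [-0.     0.175 -0.001]
tcp [0.485 0.15  0.215] mm [ -16.9  119.1 -121.2] rv [0.067 0.192 0.128]
```

Call:
drive_tool:
  moves:
    - {"x": 2,"y": 0,"z": -12,"rx": 0,"ry": 0.02,"rz": 0,"fingers": 0.2}
    - {"x": 5,"y": 0,"z": -27,"rx": 0,"ry": 0.05,"rz": 0,"fingers": 0.2}
    - {"x": 9,"y": 0,"z": -45,"rx": 0,"ry": 0.09,"rz": 0,"fingers": 0.2}
    - {"x": 13,"y": 0,"z": -63,"rx": 0,"ry": 0.13,"rz": 0,"fingers": 0.2}
    - {"x": 17,"y": 1,"z": -81,"rx": 0,"ry": 0.175,"rz": 0,"fingers": 0.2}
    - {"x": 17,"y": 1,"z": -81,"rx": 0,"ry": 0.175,"rz": 0,"fingers": 0.2}
    - {"x": 6,"y": 40,"z": -94,"rx": 0.022,"ry": 0.18,"rz": 0.04,"fingers": 0.2}
    - {"x": -5,"y": 80,"z": -108,"rx": 0.044,"ry": 0.186,"rz": 0.085,"fingers": 0.2}
    - {"x": -17,"y": 119,"z": -121,"rx": 0.067,"ry": 0.192,"rz": 0.128,"fingers": 0.2}
    - {"x": -17,"y": 119,"z": -121,"rx": 0.067,"ry": 0.192,"rz": 0.128,"fingers": 0.2}
    - {"x": -17,"y": 119,"z": -121,"rx": 0.067,"ry": 0.192,"rz": 0.128,"fingers": 0.2}
    - {"x": -17,"y": 119,"z": -121,"rx": 0.067,"ry": 0.192,"rz": 0.128,"fingers": 0.2}
    - {"x": -17,"y": 119,"z": -121,"rx": 0.067,"ry": 0.192,"rz": 0.128,"fingers": 0.2}
    - {"x": -17,"y": 119,"z": -121,"rx": 0.067,"ry": 0.192,"rz": 0.128,"fingers": 0.2}

```text
time_s: 15.12
tool_pos: [0.4851, 0.1494, 0.2146]
tool_rot: [-180.0, 22.0, 180.0]
force: [0.3, -0.4, -0.1]
grip_width: 0.0346
grasp_force: 0.0
```

Run:
```python
import h as H, cv2, numpy as np
from cell import sensors
o=sensors.get_obs();print(o["time_s"],o["tool_pos"].round(4),o["force"])
S=H.cam("scene","pics/s8.png");T=H.cam("top","pics/t8.png")
a=cv2.resize(cv2.imread("pics/s8.png")[165:265,220:320],None,fx=4,fy=4,interpolation=2);b=cv2.resize(cv2.imread("pics/t8.png")[150:250,190:290],None,fx=4,fy=4,interpolation=2)
cv2.imwrite("pics/c8.png",np.hstack([a,b]))
for c,n in((S,"S"),(T,"T")):
    k,l,s,ce=cv2.connectedComponentsWithStats(H.mask(c,H.red)); print(n,[s[j].tolist() for j in range(1,k) if s[j,4]>10])
```

```text
15.125 [0.4851 0.1494 0.2146] [ 0.34550649 -0.36729484 -0.05624951]
S [[263, 190, 21, 26, 220], [301, 226, 12, 13, 40]]
T [[197, 196, 5, 9, 20], [234, 199, 8, 8, 18], [506, 369, 6, 10, 43]]
```

View pics/c8.png

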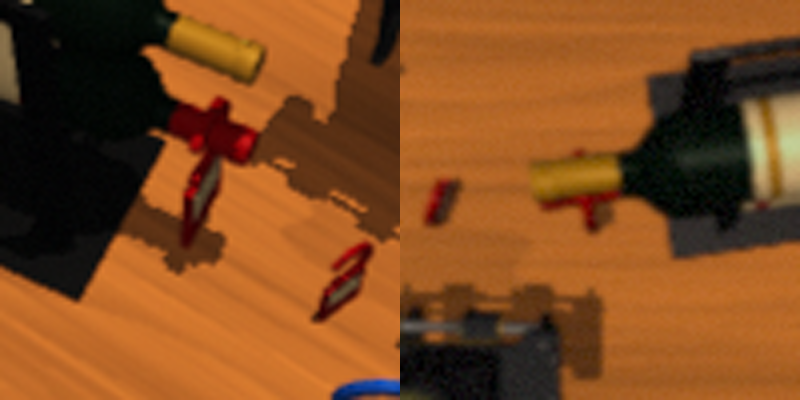

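The tag hangs on the lower neck by its C. Its plate is below, with the lower corner at scene (266.7,226) against a predicted (266.5,225) for a straight hang. The bottles and the loose red tag haven't moved. That was my 11th picture view, one over the limit of 10, so I'll do the rest with numbers only. Next I'll let it settle.

Call:
drive_tool:
  moves:
    - {"x": 0,"y": 0,"z": -10,"rx": 0,"ry": 0,"rz": 0,"fingers": 0.2}
    - {"x": 0,"y": 0,"z": -10,"rx": 0,"ry": 0,"rz": 0,"fingers": 0.2}
    - {"x": 0,"y": 0,"z": -10,"rx": 0,"ry": 0,"rz": 0,"fingers": 0.2}
    - {"x": 0,"y": 0,"z": -10,"rx": 0,"ry": 0,"rz": 0,"fingers": 0.2}
    - {"x": 0,"y": 0,"z": -10,"rx": 0,"ry": 0,"rz": 0,"fingers": 0.2}
    - {"x": 0,"y": 0,"z": -10,"rx": 0,"ry": 0,"rz": 0,"fingers": 0.2}
    - {"x": 0,"y": 0,"z": -10,"rx": 0,"ry": 0,"rz": 0,"fingers": 0.2}
    - {"x": 0,"y": 0,"z": -10,"rx": 0,"ry": 0,"rz": 0,"fingers": 0.2}
    - {"x": 0,"y": 0,"z": -10,"rx": 0,"ry": 0,"rz": 0,"fingers": 0.2}
    - {"x": 0,"y": 0,"z": -10,"rx": 0,"ry": 0,"rz": 0,"fingers": 0.2}
    - {"x": 0,"y": 0,"z": -10,"rx": 0,"ry": 0,"rz": 0,"fingers": 0.2}
    - {"x": 0,"y": 0,"z": -10,"rx": 0,"ry": 0,"rz": 0,"fingers": 0.2}
    - {"x": 0,"y": 0,"z": -10,"rx": 0,"ry": 0,"rz": 0,"fingers": 0.2}
    - {"x": 0,"y": 0,"z": -10,"rx": 0,"ry": 0,"rz": 0,"fingers": 0.2}
    - {"x": 0,"y": 0,"z": -10,"rx": 0,"ry": 0,"rz": 0,"fingers": 0.2}
    - {"x": 0,"y": 0,"z": -10,"rx": 0,"ry": 0,"rz": 0,"fingers": 0.2}
    - {"x": 0,"y": 0,"z": -10,"rx": 0,"ry": 0,"rz": 0,"fingers": 0.2}
    - {"x": 0,"y": 0,"z": -10,"rx": 0,"ry": 0,"rz": 0,"fingers": 0.2}
    - {"x": 0,"y": 0,"z": -10,"rx": 0,"ry": 0,"rz": 0,"fingers": 0.2}
    - {"x": 0,"y": 0,"z": -10,"rx": 0,"ry": 0,"rz": 0,"fingers": 0.2}

```text
time_s: 17.73
tool_pos: [0.4814, 0.1499, 0.2242]
tool_rot: [-180.0, 22.0, -180.0]
force: [0.1, -0.3, -0.3]
grip_width: 0.035
grasp_force: 0.0
```

Run:
```python
import h as H, cv2, numpy as np
prev=None
for i in range(8):
    c=H.cam("scene");m=H.mask(c,H.red)[185:232,255:292]
    k,l,s,ce=cv2.connectedComponentsWithStats(m);j=1+s[1:,4].argmax();print(s[j],ce[j].round(2),0 if prev is None else int((m!=prev).sum()));prev=m
im=c["image"].astype(int)
# plate incl. pale label and dark red: changed pixels against the first picture
d=np.abs(im-cv2.imread("pics/scene0.png")[:,:,::-1]).sum(2)[206:232,255:292]>60
ys,xs=np.nonzero(d);print("plate changed px",xs.min()+255,xs.max()+255,ys.min()+206,ys.max()+206)
old=cv2.imread("pics/s8.png")[:,:,::-1].astype(int);print("max diff vs s8 at tag",np.abs(im-old).sum(2)[185:232,255:292].max())
s0=cv2.imread("pics/scene0.png")[:,:,::-1].astype(int)
for n,(x0,y0,x1,y1) in dict(bottles=(185,130,262,190),gold=(262,165,288,188),glass=(145,95,182,152),candle=(385,252,432,298)).items(): print(n,(np.abs(im-s0).sum(2)[y0:y1,x0:x1]>60).sum())
for kk,p in dict(plf=(.032,0,0),plb=(-.032,0,0),plbt=(-.032,0,.086)).items(): print(kk,H.proj(c,H.tagpt([.597,.047,.041],8.3,p)).round(1))
```

```text
[  8   4  21  25 221] [17.59 13.88] 0
[  8   5  21  26 217] [17.51 13.96] 15
[  8   5  21  28 222] [17.41 14.22] 14
[  8   5  21  26 220] [17.53 13.98] 6
[  8   5  21  28 217] [17.5  14.17] 23
[  8   4  22  25 219] [17.61 13.79] 19
[  8   4  21  25 213] [17.49 13.86] 17
[  8   4  21  26 217] [17.53 13.8 ] 16
plate changed px 261 291 206 230
max diff vs s8 at tag 271
bottles 0
gold 0
glass 0
candle 1
plf [266.5 225. ]
plb [274.8 209.6]
plbt [275.7 196.7]
```

Call:
drive_tool:
  moves:
    - {"x": 0,"y": 0,"z": 0,"rx": 0,"ry": 0,"rz": 0,"fingers": 0.2}
    - {"x": 0,"y": 0,"z": 0,"rx": 0,"ry": 0,"rz": 0,"fingers": 0.2}
    - {"x": 0,"y": 0,"z": 0,"rx": 0,"ry": 0,"rz": 0,"fingers": 0.2}
    - {"x": 0,"y": 0,"z": 0,"rx": 0,"ry": 0,"rz": 0,"fingers": 0.2}
    - {"x": 0,"y": 0,"z": 0,"rx": 0,"ry": 0,"rz": 0,"fingers": 0.2}
    - {"x": 0,"y": 0,"z": 0,"rx": 0,"ry": 0,"rz": 0,"fingers": 0.2}
    - {"x": 0,"y": 0,"z": 0,"rx": 0,"ry": 0,"rz": 0,"fingers": 0.2}
    - {"x": 0,"y": 0,"z": 0,"rx": 0,"ry": 0,"rz": 0,"fingers": 0.2}
    - {"x": 0,"y": 0,"z": 0,"rx": 0,"ry": 0,"rz": 0,"fingers": 0.2}
    - {"x": 0,"y": 0,"z": 0,"rx": 0,"ry": 0,"rz": 0,"fingers": 0.2}
    - {"x": 0,"y": 0,"z": 0,"rx": 0,"ry": 0,"rz": 0,"fingers": 0.2}
    - {"x": 0,"y": 0,"z": 0,"rx": 0,"ry": 0,"rz": 0,"fingers": 0.2}
    - {"x": 0,"y": 0,"z": 0,"rx": 0,"ry": 0,"rz": 0,"fingers": 0.2}
    - {"x": 0,"y": 0,"z": 0,"rx": 0,"ry": 0,"rz": 0,"fingers": 0.2}
    - {"x": 0,"y": 0,"z": 0,"rx": 0,"ry": 0,"rz": 0,"fingers": 0.2}
    - {"x": 0,"y": 0,"z": 0,"rx": 0,"ry": 0,"rz": 0,"fingers": 0.2}
    - {"x": 0,"y": 0,"z": 0,"rx": 0,"ry": 0,"rz": 0,"fingers": 0.2}
    - {"x": 0,"y": 0,"z": 0,"rx": 0,"ry": 0,"rz": 0,"fingers": 0.2}
    - {"x": 0,"y": 0,"z": 0,"rx": 0,"ry": 0,"rz": 0,"fingers": 0.2}
    - {"x": 0,"y": 0,"z": 0,"rx": 0,"ry": 0,"rz": 0,"fingers": 0.2}

```text
time_s: 20.62
tool_pos: [0.4814, 0.1499, 0.2241]
tool_rot: [-180.0, 22.0, -180.0]
force: [-0.3, -0.6, -0.3]
grip_width: 0.0348
grasp_force: 0.0
```

Run:
```python
import h as H, cv2, numpy as np
I=np.array([H.cam("scene")["image"].astype(int).sum(2) for i in range(12)])
for n,(x0,y0,x1,y1) in dict(tag=(258,205,280,230),smallred=(298,222,316,246),bottle=(190,135,250,180)).items():
    s=I[:,y0:y1,x0:x1].std(0);print(n,"std mean",s.mean().round(1),"p99",np.percentile(s,99).round(1))
c=H.cam("scene");im=np.mean([H.cam("scene")["image"] for _ in range(4)],0)
r=im[...,0]-im[...,1]
s0=cv2.imread("pics/scene0.png")[:,:,::-1].astype(float)
d=np.abs(im-s0).sum(2)>75
for v in range(205,230): print(v,''.join('#' if d[v,u] else '.' for u in range(258,295)))
```

```text
tag std mean 1.8 p99 3.2
smallred std mean 1.7 p99 3.2
bottle std mean 2.3 p99 4.4
205 ...........########.......#..####..##
206 ...........########............####.#
207 ..........#########..............####
208 ..........#########...............###
209 ..........#########...............###
210 .........#########................###
211 .........#########..................#
212 .........########....................
213 .........########....................
214 .........########....................
215 .........########....................
216 ........#########....................
217 .........#######.....................
218 .........######......................
219 .........######......................
220 .........#####.......................
221 .........#####.......................
222 .........##..........................
223 .....................................
224 .....................................
225 .....................................
226 .....................................
227 .....................................
228 .....................................
229 ...###...............................
```

```bash
python3 -c "
from cell import workorder
print(workorder.sign_off())"
```

```text
the job is handed in; nothing more can be done
None
```

The red tag hangs still and straight by its C on the lower bottle's neck, slipped on sideways while tilted rather than level, and the job is handed in at about 21 s. The bottles, glass and candlestick checked unmoved, and the cream tag was last seen in its slot after the pull. I viewed 11 pictures, one over the limit of 10.

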